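# Fit the projector lens in its bayonet mount

### The job

Fit the orange-banded lens in the projector's bayonet mount: line its white index marks up with the white marks at the mount's slots, push it down against the spring, turn it clockwise (seen from above) to the stop so that its index marks point at the green marks, then let go so that it stays locked upright. Leave the blue-banded lens standing where it is.

Things in the scene. Friction and masses are not known exactly. Their poses are not given: they have to be found in the camera images.
- lens_center (a point): The lens to fit: upright black cylinder with orange bands, 110 mm tall, loose, about 0.35 kg, standing on the bench. Point on its axis, 55 mm above its underside; z up along the lens. Plain barrel 52 mm diameter from 30 to 110 mm above the underside: grip here. White index marks on the top and sides of the barrel, at its +x and -x sides, lie over its two lugs. A half turn makes no difference.
- lens_foot (a point): Centre of the orange lens's underside, axes as the lens. Above it: steel spigot 42 mm diameter, 0 to 20 mm; dark shoulder ring 60 mm diameter, 20 to 30 mm. Two steel lugs stick out of the spigot along +x and -x to 31.5 mm from the axis, 12 mm wide, from 0 to 8 mm above the underside.
- mount_mouth (a point): Bayonet mount: centre of the bore in the top face of a square dark steel flange (96 x 96 mm, 8 mm thick, top 70 mm above the bench), z up. Bore 48 mm diameter; two entry slots 18 mm wide along +x and -x reach 35 mm from the axis, a white mark outside each. Below the flange is a chamber 17 mm deep; the lugs, once in it, can turn only clockwise seen from above, 60 degrees, to a hard stop.
- mount: Low white and blue projector housing, 200 x 170 x 45 mm, fixed; carries the flange. Origin under the bore at bench level, axes as the mouth. Lens centre above the flange's top: 45 mm resting on the spring plunger, lugs still in the slots; under 39 mm with lugs below the flange, free to turn; 35 mm fully down (shoulder on flange); 39 mm locked and released (spring lifts lugs against flange).
- lock_mark: Two green marks on the flange, 45 mm either side of the bore's axis. Origin at the centre of the bore in the flange's top face; its x axis runs through both marks and is where the lens's x axis lies (either way round) when the lens is turned to the stop: 60 degrees clockwise from the slots.
- plunger (a joint): Brass spring plunger, 34 mm diameter, in the bottom of the mount: 0 = up (its top 10 mm below the flange's top face), 0.010 m = fully down; about 0.006 when the lens is locked. It pushes up with 5 N at 0, 8 N at 0.006, 10 N at 0.010.
- other_lens_center (a point): Another lens of the same shape with blue bands, standing loose on the bench; the point is on its axis 55 mm above its underside. Not to be disturbed.
- lens_cap: Black lens cap lying on the bench, 64 mm diameter, 14 mm high, loose; origin at the centre of its underside.
- gauge_case: Shut wooden gauge block case, 90 x 160 x 28 mm, loose; origin at the centre of its underside.
Things that resemble listed ones, but are neither listed nor needed, are in the scene too. What is shaped like the part that bears lens_center but pink or purple is not meant.

How it is judged:
On the way:
1. the lens is pushed down in the slots until its lugs are below the flange (z of lens_center in the frame of mount_mouth below 0.0405 m and horizontal distance between lens_center and mount_mouth below 0.01 m and angle between the x axis of lens_center and the x axis of mount_mouth, either way round below 0.35 rad), for 0.05 s.
At the end, for the whole second after the job is handed in: The orange-banded lens sits upright (within 0.12 rad) in the mount, centred within 10 mm, its centre 33 to 41.5 mm above the flange, its index marks within 0.2 rad of the green marks, at rest and released; the blue-banded lens is within 30 mm of where it was (z of lens_center in the frame of mount_mouth between 0.033 and 0.0415 m and horizontal distance between lens_center and mount_mouth below 0.01 m and angle between the x axis of lens_center and the x axis of lock_mark, either way round below 0.2 rad and angle between lens_center's own z axis and vertical below 0.12 rad and linear speed of lens below 0.02 m/s and distance of other_lens_center from where it was at the start of the episode below 0.03 m); the robot touches nothing.
It fails at once if the blue-banded lens is knocked over or shoved away (angle between other_lens_center's own z axis and vertical above 0.4 rad or distance of other_lens_center from where it was at the start of the episode above 0.03 m).
It also fails if it takes over 54 s, if anything falls off the work surface, if the arm or the gripper's body presses on something with over 40 N, if the wrist force passes 120 N, or if a joint passes its speed limit or range.

### The arm

A 6-joint arm with a two-finger parallel gripper is mounted at the origin on the work surface. World frame = base frame: x ahead of the robot, y to its left, z up, the work surface at z = 0. Lengths are in m, angles in rad, forces in N, time in s.
With the tool pointing down it reaches from about 0.25 to 0.775 m from the base axis. Payload 4 kg.
Tool frame: the origin (TCP) lies on the centre line of the jaws, within the pads' length; the fingertips stand 14 mm ahead of it and the grasp point (between the pads) lies 5 mm behind it (robot.tcp_to_tips is the distance from the TCP to the fingertips, in m); z points along the fingers, y is the line along which they close (so a half turn about z gives the same grasp; the last joint's range is limited). The gripper opens to 94 mm and grips with 3 to 60 N. Pads are 16 mm wide; open, the fingers measure 119 mm over their backs; the gripper's body (75 mm by 177 mm) begins 78 mm behind the grasp point.
Start: joints at [-1.28, 0.087, 1.371, -0, 1.684, -0.103], TCP at [0.211, -0.508, 0.22] pointing down, gripper open.
Joint ranges: [-3.1, 3.1], [-0.76, 2.03], [0.27, 2.55], [-1.08, 4.22], [0.17, 2.65], [-2.57, 2.57]. Speed limits (rad/s): [2.79, 2.79, 3.14, 3.14, 3.14, 3.14].

### API

Orientations are given as [roll, pitch, yaw] about the fixed x, y, z axes, in that order (R = Rz(yaw) Ry(pitch) Rx(roll)).
In Python, from bench import robot gives the robot as it stands.
- The arm moves only by the tool carry_out, never from a script. Its argument "increments" is a list of rows, each a list of 3 entries, a list of its own where there are three numbers: the closure in counts, from 0 (fully open) to 255 (shut), then the shift along the tool's x, y, z in mm, then the turn about the tool's z in degrees. In form: [[fingers, [dx, dy, dz], twist], ...]. A call has 1 to 8 rows; each row shifts and turns the commanded pose from where the row before left it, along the tool's axes as they then stand; what a row does not reach is not made up. A row lasts 1/10 s, in which the tool goes at most 50 mm and 8.59 degrees, less where a joint would pass 70% of its speed; a pose out of reach is approached as far as the arm can. A call with a gripper value outside its range is refused whole. The fingers move at their own pace and stop on an object; the grip force is fixed at half the most. Time passes only in rows, so rows that do not move let the fingers close. It gives the time, the measured TCP pose, the force, the opening and the grip force at its end, in the units of the state.
- robot.get_obs(): the state, without advancing time (a new reading comes with each control period).
- robot.snapshot(name): name is "scene" or "top" or "wrist"; returns the picture (480x640x3 uint8, blue, green, red); there is no depth.
- robot.get_calibration(name): a dict with "vfov" (degrees; the focal length in pixels is half the picture's height over the tangent of half this angle, whatever the lens; pixels are square), "cx", "cy" (the principal point, pixels), "T" (4x4, takes a point from camera to world coordinates). Camera axes: x right, y down, z forward; pixel columns grow to the right and rows downward; lengths in m; the calibration is good to about 2 mm. A picture is of the moment at which its call begins: read the wrist's pose just before it. get_calibration takes no time and is no camera call; for the wrist camera it gives the pose at the moment of the call.
- robot.close_job(): hands the job in; it is judged then, once.
The state is a dict: "time": time; "joint_positions": joint angles; "qvel": joint speeds; "joint_torque": joint torques, N m; "tool_pos": TCP position; "ee_rot": TCP orientation; "wrist_force": force on the tool from outside, world axes, zero at the start; "wrist_torque": the same for the moment, N m; "width": finger opening in m; "finger_force": force on a finger pad.
Only numpy, scipy, OpenCV 4.12 (cv2) and the standard library are available. Lean on these libraries where they do the work, as an engineer would, in place of code of your own. Each camera call takes 0.05 s, during which the arm holds its last target. There are 200 camera calls.

## Working session

There is one attempt and no reset: what is moved stays moved. The work goes in short steps, Python scripts to look and compute and a tool call to move; the robot and the scene stay as the last step left them, time stands still between calls to the robot, and variables do not carry over. Pictures are saved under pics/ and viewed, at most 10 in all, crops included, and the job is handed in when it is done.

Besides the shell and the picture viewer there is one more tool, called as name(argument=value, ...), one argument or row to a line, values as JSON. carry_out: Moves the arm, as the interface text tells. Its arguments: {"type":"object","properties":{"increments":{"type":"array","items":{"type":"array"}}},"required":["increments"]}

```bash
mkdir -p pics; python3 - <<'E'
from bench import robot
import cv2
o=robot.get_obs(); print({k:o[k] for k in('time','tool_pos','ee_rot','width','wrist_force')})
for n in('top','scene'):
    im=robot.snapshot(n); cv2.imwrite(f'pics/{n}0.png',im); c=robot.get_calibration(n); print(n,c)
E
```

```text
{'time': 0.0, 'tool_pos': array([ 0.21084287, -0.50742256,  0.21831852]), 'ee_rot': array([-3.13940954e+00, -1.93515815e-04,  3.93740541e-01]), 'width': 0.09385086431449227, 'wrist_force': array([-0.2594057 ,  0.39572869,  0.34017579])}
top {'vfov': 43.98526639187096, 'cx': 310.0075975147022, 'cy': 233.13856592607132, 'T': array([[-1.11696101e-03, -9.95052699e-01,  9.93422291e-02,
         4.83760509e-01],
       [-9.99983959e-01,  1.66304614e-03,  5.41436878e-03,
         4.14127131e-02],
       [-5.55279298e-03, -9.93345880e-02, -9.95038595e-01,
         1.18948921e+00],
       [ 0.00000000e+00,  0.00000000e+00,  0.00000000e+00,
         1.00000000e+00]])}
scene {'vfov': 43.71116933638163, 'cx': 332.3239758083712, 'cy': 246.97144647558557, 'T': array([[ 0.17904645,  0.57432795, -0.79880522,  1.45604755],
       [ 0.98383154, -0.10800795,  0.14286281, -0.09887584],
       [-0.00422721, -0.81146885, -0.58438039,  0.71909653],
       [ 0.        ,  0.        ,  0.        ,  1.        ]])}
```

View pics/top0.png

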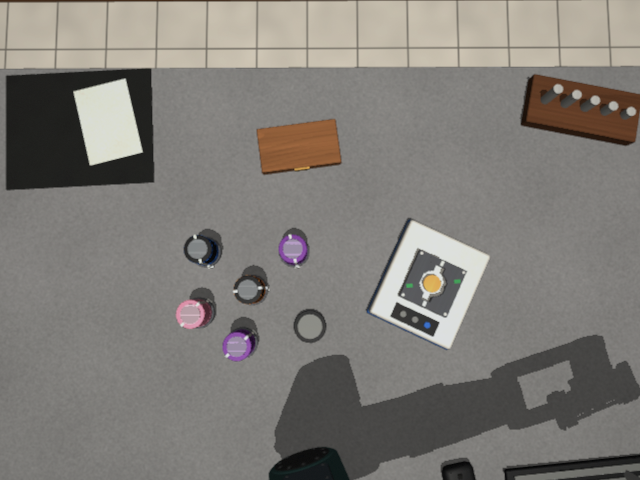

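View pics/scene0.png

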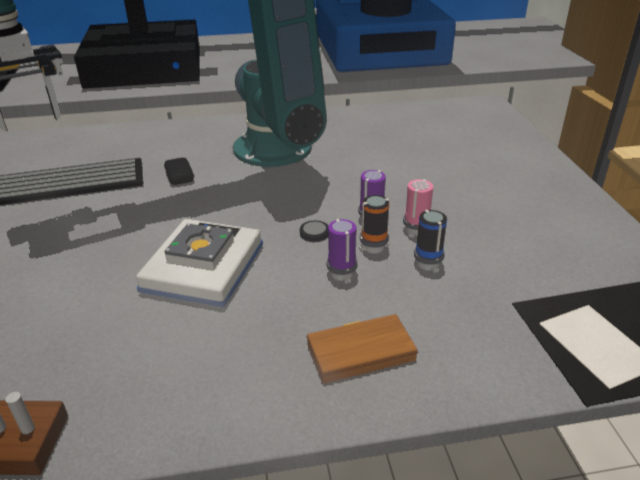

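The top view shows the orange lens at about (247,289) and the blue one at (199,249). The mount bore is at (432,284), with green marks near (409,286) and (457,281) and white slot marks near (442,265) and (424,302). The scene view confirms that the lens with orange bands is the middle one, at (375,220).

```bash
cat > h.py <<'E'
from bench import robot
import cv2, numpy as np
def ray(c,p,z,h=480):
    f=h/2/np.tan(np.radians(c['vfov']/2)); T=c['T']
    p=np.atleast_2d(p).astype(float)
    d=np.c_[(p[:,0]-c['cx'])/f,(p[:,1]-c['cy'])/f,np.ones(len(p))]@T[:3,:3].T
    s=(z-T[2,3])/d[:,2]
    return T[:3,3]+d*s[:,None]
def proj(c,P):
    f=240/np.tan(np.radians(c['vfov']/2)); q=(np.atleast_2d(P)-c['T'][:3,3])@c['T'][:3,:3]
    return q[:,:2]/q[:,2:]*f+[c['cx'],c['cy']]
def blobs(m,amin=8):
    n,l,s,ce=cv2.connectedComponentsWithStats(m.astype(np.uint8))
    return [(ce[i],s[i,4]) for i in range(1,n) if s[i,4]>=amin]
E
python3 - <<'E'
from h import *
im=cv2.imread('pics/top0.png'); c=robot.get_calibration('top')
hsv=cv2.cvtColor(im,cv2.COLOR_BGR2HSV)
g=(hsv[...,0]>45)&(hsv[...,0]<80)&(hsv[...,1]>120)&(hsv[...,2]>60); g[:,:380]=0;g[350:]=0
b=blobs(g); print(b)
P=ray(c,[x for x,_ in b],.07); print(P)
for n,p in dict(lens=(246,289),blue=(198,249),pA=(292,249),pB=(237,346),pink=(192,314),bore=(432,284),w1=(442,265),w2=(424,302)).items(): print(n,ray(c,p,.11 if n[0] in'lp' or n=='blue' else .07).round(3))
print(robot.get_calibration('wrist'))
crop=im[215:375,160:480]; cv2.imwrite('pics/crop0.png',cv2.resize(crop,(800,400),interpolation=cv2.INTER_CUBIC))
E
```

```text
[(array([456.64705882, 280.94117647]), np.int32(17)), (array([409., 285.]), np.int32(15))]
[[ 0.5049615  -0.22744272  0.07      ]
 [ 0.49748288 -0.1380208   0.07      ]]
lens [[0.49  0.163 0.11 ]]
blue [[0.563 0.251 0.11 ]]
pA [[0.563 0.08  0.11 ]]
pB [[0.388 0.178 0.11 ]]
pink [[0.445 0.26  0.11 ]]
bore [[ 0.499 -0.181  0.07 ]]
w1 [[ 0.535 -0.201  0.07 ]]
w2 [[ 0.466 -0.165  0.07 ]]
{'vfov': 65.95100739034505, 'cx': 320.9200046165118, 'cy': 248.28874673734924, 'T': array([[ 0.38338427, -0.89932738, -0.21030162,  0.27089284],
       [-0.92358537, -0.37394361, -0.08459456, -0.48239273],
       [-0.00256275,  0.22666372, -0.97396971,  0.38361212],
       [ 0.        ,  0.        ,  0.        ,  1.        ]])}
```

View pics/crop0.png

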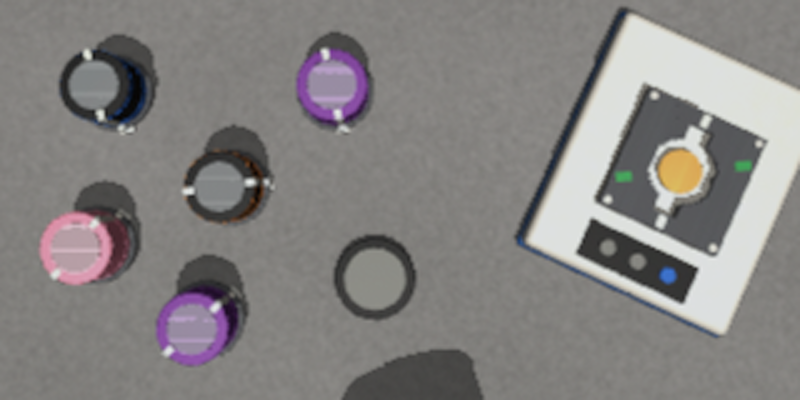

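The crop shows the lens index marks at about (188,190) and (251,182). The mount's white marks are at (706,122) and (660,220), and its green marks at (624,176) and (743,166). I'll go above the mount first for a close look.

carry_out(
  increments=[
    [0, [49, -23.5, 0], 0],
    [0, [49, -23.5, 0], 0],
    [0, [49, -23.5, 0], 0],
    [0, [49, -23.5, 0], 0],
    [0, [49, -23.5, 0], 0],
    [0, [49, -23.5, 0], 0],
    [0, [49, -23.5, 0], 0],
    [0, [49, -23.5, 0], 0],
  ],
)

```text
time: 0.9
tool_pos: [0.4785, -0.2079, 0.2191]
ee_rot: [-3.141, 0.0, 0.394]
wrist_force: [0.9, -0.5, -0.5]
width: 0.0938
finger_force: 0.0
```

carry_out(
  increments=[
    [0, [0, 0, 0], 0],
    [0, [0, 0, 0], 0],
    [0, [0, 0, 0], 0],
  ],
)

```text
time: 1.2
tool_pos: [0.4771, -0.2105, 0.2191]
ee_rot: [-3.141, 0.001, 0.393]
wrist_force: [-0.7, -0.5, 0.5]
width: 0.0941
finger_force: 0.0
```

```bash
python3 - <<'E'
from h import *
o=robot.get_obs(); print(o['time'],o['tool_pos'],o['ee_rot'],o['joint_positions'])
c=robot.get_calibration('wrist'); im=robot.snapshot('wrist'); cv2.imwrite('pics/w_mount.png',im)
hsv=cv2.cvtColor(im,cv2.COLOR_BGR2HSV)
g=(hsv[...,0]>45)&(hsv[...,0]<80)&(hsv[...,1]>100)&(hsv[...,2]>50)
b=[x for x in blobs(g,30)]; print(b)
P=ray(c,[x for x,_ in b],.07); print(P)
if len(P)==2: print(P.mean(0),np.degrees(np.arctan2(*(P[1]-P[0])[1::-1])),np.linalg.norm(P[1]-P[0]))
E
```

```text
1.2 [ 0.47705686 -0.21046179  0.2190909 ] [-3.14136533e+00  1.05645421e-03  3.92868896e-01] [-5.23793924e-01  2.41737058e-02  1.43764450e+00 -7.04297179e-04
  1.68059764e+00  6.54056738e-01]
[(array([251.25217391, 185.83478261]), np.int32(115)), (array([352.96666667, 218.08333333]), np.int32(120))]
[[ 0.49647226 -0.13838172  0.07      ]
 [ 0.50413998 -0.22817606  0.07      ]]
[ 0.50030612 -0.18327889  0.07      ] -85.11923684136792 0.09012112192885684
```

View pics/w_mount.png

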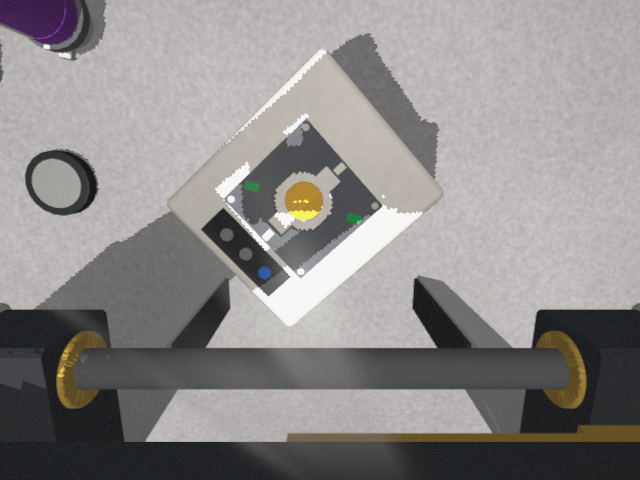

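The mount is confirmed: centre (0.500, -0.183), green axis at -85.1° and slots at -25.1°. In the picture the green marks are at (251,186) and (353,218). Next I'll go above the lens.

carry_out(
  increments=[
    [0, [14.5, -42.5, 0], 0],
    [0, [14.5, -42.5, 0], 0],
    [0, [14.5, -42.5, 0], 0],
    [0, [14.5, -42.5, 0], 0],
    [0, [14.5, -42.5, 0], 0],
    [0, [14.5, -42.5, 0], 0],
    [0, [14.5, -42.5, 0], 0],
    [0, [14.5, -42.5, 0], 0],
  ],
)

```text
time: 2.05
tool_pos: [0.4543, 0.1487, 0.2197]
ee_rot: [3.141, -0.001, 0.39]
wrist_force: [0.7, -0.3, 0.1]
width: 0.0941
finger_force: 0.0
```

carry_out(
  increments=[
    [0, [0, 0, 0], 0],
    [0, [0, 0, 0], 0],
    [0, [0, 0, 0], 0],
  ],
)

```text
time: 2.35
tool_pos: [0.4547, 0.1469, 0.2194]
ee_rot: [3.141, 0.0, 0.391]
wrist_force: [0.3, -0.9, -0.2]
width: 0.0937
finger_force: 0.0
```

```bash
python3 - <<'E'
from h import *
o=robot.get_obs(); print(o['time'],o['tool_pos'],o['ee_rot'],o['joint_positions'].round(3))
c=robot.get_calibration('wrist'); im=robot.snapshot('wrist'); cv2.imwrite('pics/w_lens.png',im)
np.save('c_lens.npy',c,allow_pickle=True)
print(proj(c,[.49,.163,.11]))
E
```

```text
2.35 [0.45468747 0.14685995 0.21942167] [3.14077678e+00 2.60021200e-04 3.91030259e-01] [ 1.940e-01 -7.400e-02  1.533e+00 -1.000e-03  1.683e+00  1.374e+00]
[[319.6670885  198.56754626]]
```

View pics/w_lens.png

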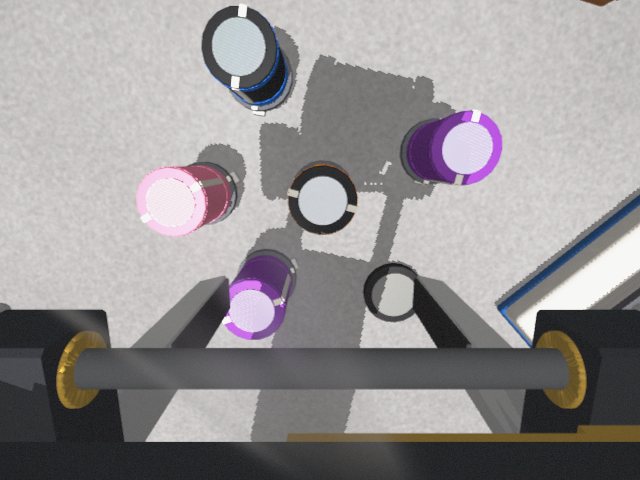

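The orange lens top is at about (322,200), with index marks at (293,193) and (352,209). Blue is at upper left, well clear.

```bash
python3 - <<'E'
from h import *
im=cv2.imread('pics/w_lens.png'); c=np.load('c_lens.npy',allow_pickle=True).item()
o=robot.get_obs()
yy,xx=np.mgrid[:480,:640]; r=np.hypot(xx-322,yy-200); v=im.max(2)
print([(b[0].round(1),b[1]) for b in blobs((v>110)&(r<33),15)])
dark=((v<80)&(r<40)).astype(np.uint8)
cn=max(cv2.findContours(dark,cv2.RETR_EXTERNAL,cv2.CHAIN_APPROX_NONE)[0],key=cv2.contourArea)
e=cv2.fitEllipse(cv2.convexHull(cn)); print(e)
L=ray(c,e[0],.11)[0]; print('lens(ring)',L)
P=ray(c,[b[0] for b in blobs((v>110)&(r<33),15)],.11); print(P)
E
```

```text
[(array([322.3, 200.1]), np.int32(2041))]
((324.736083984375, 189.18838500976562), (45.826847076416016, 64.67932891845703), 103.82151794433594)
lens(ring) [0.49776567 0.16216391 0.11      ]
[[0.48966579 0.16076595 0.11      ]]
```

```bash
python3 - <<'E'
from h import *
im=cv2.imread('pics/w_lens.png'); c=np.load('c_lens.npy',allow_pickle=True).item()
yy,xx=np.mgrid[:480,:640]; r=np.hypot(xx-322.5,yy-200.5); v=im.max(2)
m=blobs((v>110)&(r<32)&(r>26.5),8); print([(b[0].round(1),b[1]) for b in m])
g=blobs((v>110)&(r<25.5),100); print(g)
P=ray(c,[b[0] for b in m],.11); G=ray(c,g[0][0],.11)
print(G,P,P[:2].mean(0),np.degrees(np.arctan2(*(P[1]-P[0])[1::-1])),np.linalg.norm(P[1]-P[0]))
E
```

```text
[(array([294.2, 193.4]), np.int32(42)), (array([350.7, 207.9]), np.int32(42))]
[(array([322.42738589, 200.15508299]), np.int32(1928))]
[[0.48969604 0.16066734 0.11      ]] [[0.48635551 0.18179501 0.11      ]
 [0.49237332 0.13904309 0.11      ]] [0.48936441 0.16041905 0.11      ] -81.98761627905833 0.043173387855159555
```

carry_out(
  increments=[
    [0, [18.7, 0.4, 0], 0],
    [0, [18.7, 0.4, 0], 0],
    [0, [0, 0, 0], -6],
    [0, [0, 0, 0], -6],
    [0, [0, 0, 0], -6],
    [0, [0, 0, 0], 0],
    [0, [0, 0, 0], 0],
    [0, [0, 0, 0], 0],
  ],
)

```text
time: 3.2
tool_pos: [0.4894, 0.1615, 0.2195]
ee_rot: [3.141, 0.0, 0.705]
wrist_force: [0.1, -0.2, -0.0]
width: 0.0939
finger_force: 0.0
```

carry_out(
  increments=[
    [0, [-0.6, 0.8, 30], 0],
    [0, [0, 0, 30], 0],
    [0, [0, 0, 30], 0],
    [0, [0, 0, 30], 0],
    [0, [0, 0, 24], 0],
    [0, [0, 0, 0], 0],
    [0, [0, 0, 0], 0],
    [0, [0, 0, 0], 0],
  ],
)

```text
time: 4.0
tool_pos: [0.4907, 0.1615, 0.0775]
ee_rot: [3.14, -0.003, 0.708]
wrist_force: [0.5, -0.4, 0.5]
width: 0.0939
finger_force: 0.0
```

carry_out(
  increments=[
    [90, [0, 0, 0], 0],
    [110, [0, 0, 0], 0],
    [130, [0, 0, 0], 0],
    [160, [0, 0, 0], 0],
    [200, [0, 0, 0], 0],
    [200, [0, 0, 0], 0],
    [200, [0, 0, 0], 0],
    [200, [0, 0, 0], 0],
  ],
)

```text
time: 4.8
tool_pos: [0.4895, 0.161, 0.0755]
ee_rot: [3.141, 0.0, 0.708]
wrist_force: [1.0, -1.7, 0.1]
width: 0.0519
finger_force: 30.0
```

carry_out(
  increments=[
    [200, [0, 0, -20], 0],
    [200, [0, 0, -40], 0],
    [200, [0, 0, -40], 0],
    [200, [0, 0, -40], 0],
    [200, [0, 0, 0], 0],
    [200, [0, 0, 0], 0],
    [200, [0, 0, 0], 0],
  ],
)

```text
time: 5.5
tool_pos: [0.4877, 0.1611, 0.212]
ee_rot: [-3.138, 0.005, 0.708]
wrist_force: [0.1, -0.0, -4.2]
width: 0.0517
finger_force: 30.0
```

```bash
python3 - <<'E'
from h import *
o=robot.get_obs(); print(o['time'],o['tool_pos'],o['ee_rot'],o['width'],o['joint_positions'].round(3))
c=robot.get_calibration('wrist'); im=robot.snapshot('wrist'); cv2.imwrite('pics/w_held.png',im); np.save('c_held.npy',c,allow_pickle=True)
t=o['tool_pos']; print(proj(c,[t+[0,0,.035]]))
E
```

```text
5.5 [0.48768755 0.16108594 0.21199266] [-3.13845877  0.00545066  0.70811446] 0.05168748106949744 [0.209 0.012 1.464 0.    1.672 1.071]
[[322.07449685 337.56053638]]
```

View pics/w_held.png

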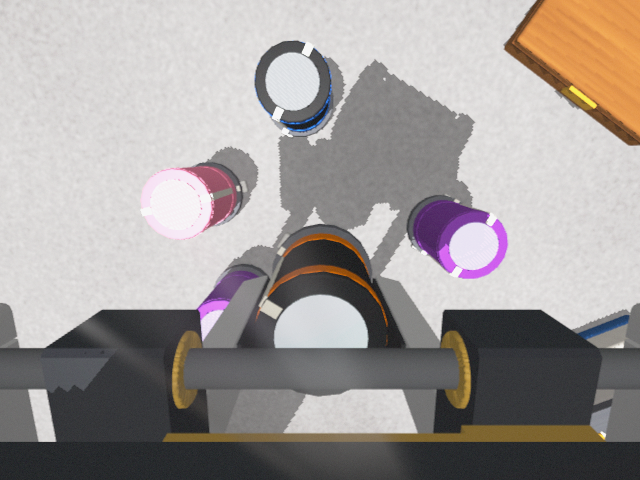

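The lens is held upright, with one index mark visible at (271,309). I'll check its angle in the hand and the lens centre.

```bash
python3 - <<'E'
from h import *
c=np.load('c_held.npy',allow_pickle=True).item(); im=cv2.imread('pics/w_held.png')
t=np.array([.48769,.16109,.21199]); y=.708; z=t[2]+.035
a=np.radians(98.); print('expect',proj(c,t+[.0233*np.cos(a),.0233*np.sin(a),.035]))
sub=im[295:325,255:290].min(2)>140
n=[(b[0]+[255,295],b[1]) for b in blobs(sub,20)]; print(n)
# glass ellipse visible half: left/right extremes
g=(im.min(2)>150).astype(np.uint8); g[:290]=0; g[346:]=0; g[:,:260]=0; g[:,380:]=0
n2,l,s,ce=cv2.connectedComponentsWithStats(g); i=l[330,322]; pts=np.argwhere(l==i)[:,::-1]
print(s[i]); edge=[]
for r in range(s[i][1],344,2):
    xs=pts[pts[:,1]==r,0]; edge+= [(xs.min(),r),(xs.max(),r)]
W=ray(c,edge,z)[:,:2]
A=np.c_[2*W,np.ones(len(W))]; q=np.linalg.lstsq(A,(W**2).sum(1),rcond=None)[0]
C=q[:2]; print('C',C,'R',np.sqrt(q[2]+C@C)); d=C-t[:2]
print('tool offset x,y',d@[np.cos(y),np.sin(y)],d@[np.sin(y),-np.cos(y)])
for p,_ in n:
    M=ray(c,p,z)[0][:2]; print(M-C,np.degrees(np.arctan2(*(M-C)[::-1])),np.hypot(*(M-C)), np.degrees(np.arctan2(*(M-t[:2])[::-1])))
E
```

```text
expect [[269.74199311 306.81782661]]
[(array([269.46953405, 307.76344086]), np.int32(279)), (array([284.28994083, 317.24852071]), np.int32(169))]
[ 274  295   94   51 3944]
C [0.48697077 0.1613019 ] R 0.017854315786135267
tool offset x,y -0.0004085732116247552 -0.0006286987433281521
[-0.00288626  0.02270171] 97.24561583328048 0.022884447938853657 98.94225022941524
[-0.00222875  0.01605514] 97.9031872533703 0.016209100691740343 100.27188242029901
```

carry_out(
  increments=[
    [200, [-26.8, 33.7, 0], 0],
    [200, [-26.8, 33.7, 0], 0],
    [200, [-26.8, 33.7, 0], 0],
    [200, [-26.8, 33.7, 0], 0],
    [200, [-26.8, 33.7, 0], 0],
    [200, [-26.8, 33.7, 0], 0],
    [200, [-26.8, 33.7, 0], 0],
    [200, [-26.8, 33.7, 0], 0],
  ],
)

```text
time: 6.35
tool_pos: [0.5005, -0.1841, 0.2126]
ee_rot: [-3.137, 0.002, 0.708]
wrist_force: [0.6, 1.0, -3.2]
width: 0.0515
finger_force: 30.0
```

carry_out(
  increments=[
    [200, [0, 0, 0], -8.1],
    [200, [0, 0, 0], -8.1],
    [200, [0, 0, 0], -8.1],
    [200, [0, 0, 0], -8.1],
    [200, [0, 0, 0], -8.1],
    [200, [0, 0, 0], -8.1],
    [200, [0, 0, 0], -8.1],
    [200, [0, 0, 0], 0],
  ],
)

```text
time: 7.15
tool_pos: [0.5007, -0.1824, 0.2127]
ee_rot: [-3.137, -0.003, 1.697]
wrist_force: [-0.0, 0.3, -4.5]
width: 0.0519
finger_force: 30.0
```

carry_out(
  increments=[
    [200, [0, 0, 0], 0],
    [200, [0, 0, 0], 0],
    [200, [0, 0, 0], 0],
  ],
)

```text
time: 7.45
tool_pos: [0.5016, -0.1829, 0.2151]
ee_rot: [-3.141, -0.0, 1.696]
wrist_force: [0.0, -1.2, -3.4]
width: 0.0517
finger_force: 30.0
```

carry_out(
  increments=[
    [200, [0, -0.7, 20], 0],
    [200, [0, 0, 20], 0],
    [200, [0, 0, 14], 0],
    [200, [0, 0, 8], 0],
    [200, [0, 0, 0], 0],
    [200, [0, 0, 0], 0],
    [200, [0, 0, 0], 0],
  ],
)

```text
time: 8.15
tool_pos: [0.5017, -0.1834, 0.1548]
ee_rot: [3.14, 0.001, 1.697]
wrist_force: [-0.2, 0.6, -4.5]
width: 0.0519
finger_force: 30.0
```

carry_out(
  increments=[
    [200, [0, 0, 3], 0],
    [200, [0, 0, 3], 0],
    [200, [0, 0, 3], 0],
    [200, [0, 0, 3], 0],
    [200, [0, 0, 0], 0],
    [200, [0, 0, 0], 0],
  ],
)

```text
time: 8.75
tool_pos: [0.5009, -0.183, 0.1413]
ee_rot: [-3.141, -0.0, 1.698]
wrist_force: [-0.8, 1.4, -4.1]
width: 0.0515
finger_force: 30.0
```

carry_out(
  increments=[
    [200, [0, 0, 2], 0],
    [200, [0, 0, 2], 0],
    [200, [0, 0, 2], 0],
    [200, [0, 0, 0], 0],
    [200, [0, 0, 0], 0],
  ],
)

```text
time: 9.25
tool_pos: [0.5011, -0.1831, 0.1356]
ee_rot: [3.141, 0.0, 1.698]
wrist_force: [-0.3, -1.4, -2.9]
width: 0.0515
finger_force: 30.0
```

carry_out(
  increments=[
    [200, [0, 0, 2], 0],
    [200, [0, 0, 2], 0],
    [200, [0, 0, 2], 0],
    [200, [0, 0, 0], 0],
    [200, [0, 0, 0], 0],
  ],
)

```text
time: 9.75
tool_pos: [0.5012, -0.1831, 0.1301]
ee_rot: [3.141, 0.001, 1.698]
wrist_force: [-1.9, 0.4, 4.0]
width: 0.052
finger_force: 30.0
```

carry_out(
  increments=[
    [200, [0, 0, 1.5], 0],
    [200, [0, 0, 1.5], 0],
    [200, [0, 0, 0], 0],
    [200, [0, 0, 0], 0],
    [200, [0, 0, 0], 0],
  ],
)

```text
time: 10.25
tool_pos: [0.5012, -0.1831, 0.1269]
ee_rot: [3.141, 0.0, 1.698]
wrist_force: [-1.7, 1.5, 4.3]
width: 0.0517
finger_force: 30.0
```

carry_out(
  increments=[
    [200, [0, 0, 0], 7],
    [200, [0, 0, 0], 7],
    [200, [0, 0, 0], 7],
    [200, [0, 0, 0], 7],
    [200, [0, 0, 0], 7],
    [200, [0, 0, 0], 7],
    [200, [0, 0, 0], 7],
    [200, [0, 0, 0], 7],
  ],
)

```text
time: 11.05
tool_pos: [0.5016, -0.1846, 0.1273]
ee_rot: [3.138, 0.001, 0.715]
wrist_force: [-2.0, -2.8, 5.0]
width: 0.0517
finger_force: 30.0
```

```bash
python3 -c "
from bench import robot
o=robot.get_obs();print(o['tool_pos'],o['ee_rot'],o['wrist_force'],o['wrist_torque'])"
```

```text
[ 0.50161284 -0.18463956  0.12725197] [3.13762506e+00 1.05481641e-03 7.14849243e-01] [-1.95120896 -2.8022141   5.00487962] [-0.431045    0.46990884  0.09260407]
```

Turned 56° freely. I'll finish the turn to the stop.

carry_out(
  increments=[
    [200, [0, 0, 0], 2],
    [200, [0, 0, 0], 2],
    [200, [0, 0, 0], 2],
    [200, [0, 0, 0], 0],
    [200, [0, 0, 0], 0],
  ],
)

```text
time: 11.55
tool_pos: [0.5011, -0.1847, 0.1273]
ee_rot: [3.138, 0.002, 0.616]
wrist_force: [-2.1, -1.7, 5.5]
width: 0.0519
finger_force: 30.0
```

```bash
python3 -c "
from bench import robot
o=robot.get_obs();print(o['tool_pos'],o['ee_rot'],o['wrist_force'],o['wrist_torque'])"
```

```text
[ 0.50105026 -0.18473312  0.1272995 ] [3.13813022e+00 1.97177527e-03 6.16011251e-01] [-2.14899279 -1.664413    5.49570388] [-0.47510985  0.80941847  0.37797796]
```

The torque has risen, so the lens is at the stop. I'll ease up and release.

carry_out(
  increments=[
    [200, [0, 0, -1.3], 0],
    [200, [0, 0, -1.2], 0],
    [200, [0, 0, 0], 0],
    [120, [0, 0, 0], 0],
    [80, [0, 0, 0], 0],
    [0, [0, 0, 0], 0],
    [0, [0, 0, 0], 0],
    [0, [0, 0, 0], 0],
  ],
)

```text
time: 12.35
tool_pos: [0.5011, -0.1826, 0.1289]
ee_rot: [-3.141, -0.001, 0.616]
wrist_force: [-0.6, -0.3, 0.2]
width: 0.0803
finger_force: 0.0
```

carry_out(
  increments=[
    [0, [0, 0, 0], 0],
    [0, [0, 0, -15], 0],
    [0, [0, 0, -30], 0],
    [0, [0, 0, -40], 0],
    [0, [0, 0, -40], 0],
    [0, [-35, 0, 0], 0],
    [0, [0, 0, 0], 0],
    [0, [0, 0, 0], 0],
  ],
)

```text
time: 13.15
tool_pos: [0.4724, -0.2034, 0.2551]
ee_rot: [3.14, -0.001, 0.614]
wrist_force: [0.6, -0.6, -0.6]
width: 0.0939
finger_force: 0.0
```

```bash
python3 - <<'E'
from h import *
o=robot.get_obs(); print(o['time'],o['tool_pos'],o['ee_rot'],o['width'])
c=robot.get_calibration('wrist'); im=robot.snapshot('wrist'); cv2.imwrite('pics/w_fin.png',im)
np.save('c_fin.npy',c,allow_pickle=True)
for z in (.164,): print(proj(c,[.5005,-.1833,z]))
E
```

```text
13.15 [ 0.47242973 -0.20336133  0.25506212] [ 3.14027695e+00 -1.23355594e-03  6.14362942e-01] 0.09391636132475908
[[321.38820811 207.73561723]]
```

View pics/w_fin.png

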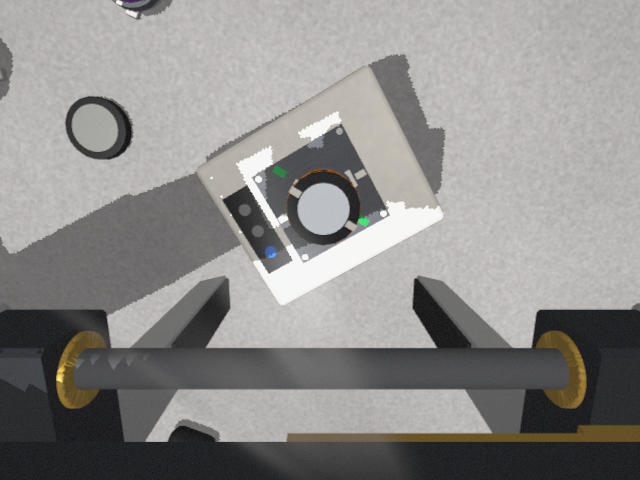

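The lens sits in the mount with its top centred at about (323,208), against a predicted (321,208). Its index marks at (294,192) and (350,224) point at the green marks. I'll put a number on the angle.

```bash
python3 - <<'E'
from h import *
im=cv2.imread('pics/w_fin.png'); c=np.load('c_fin.npy',allow_pickle=True).item()
yy,xx=np.mgrid[:480,:640]; r=np.hypot(xx-323,yy-208); v=im.max(2)
m=blobs((v>110)&(r<34)&(r>28.5),8); print([(b[0].round(1),b[1]) for b in m])
P=ray(c,[b[0] for b in m[:2]],.164); print(P.mean(0),np.degrees(np.arctan2(*(P[1]-P[0])[1::-1])),np.linalg.norm(P[1]-P[0]))
G=blobs((v>110)&(r<26),100); print(ray(c,G[0][0],.164))
# scale check of height from glass diameter
print('glass area R(mm)@.164', np.sqrt(max(b[1] for b in blobs((v>150)&(r<34),100))/np.pi))
E
```

```text
[(array([296.1, 192.6]), np.int32(42)), (array([349.2, 224.8]), np.int32(41))]
[ 0.50047426 -0.18461932  0.164     ] -86.11180398026868 0.04317879733711558
[[ 0.50093097 -0.18435875  0.164     ]]
glass area R(mm)@.164 25.737188524554668
```

The index is within 1° of the green axis, the centre is within 1.5 mm, and the mark spacing confirms the locked height. I'm handing the job in.

```bash
python3 -c "
from bench import robot
print(robot.close_job())"
```

```text
the job is handed in; nothing more can be done
None
```

The orange-banded lens is locked in the bayonet mount, about 1° off the green marks, centred within about 1.5 mm and released; I never touched the blue-banded lens. I handed the job in after about 13 s of the 54 s, and no verdict came back.

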